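# Gauge a pump plunger in the bench caliper

## Task

Check the paint-pump plunger for wear: take it from the sloping rest, lay it level across the two black-topped rails of the bench caliper, in the middle between the open jaws, and let go of it; then slide the movable jaw shut on it by its orange fin until the dial needle stands within the green band, and leave the plunger clamped there with the needle in the green. Handle it gently: do not drop or bang the plunger on the caliper, never push so hard that the needle goes into the red, and leave the grey-lidded pot, the red pot and the blue can where they are.

Things in the scene. Friction and masses are not known exactly. Their poses are not given: they have to be found in the camera images.
- plunger: bright turned metal cylinder, 32 mm diameter, 150 mm long, with a 22 mm diameter, 20 mm long brass neck at its +x end; 0.3 to 0.6 kg. Origin on its axis, in the middle of the 32 mm part; x along the axis. At first it lies in the sloping rest, neck up, axis 0.6 rad (34 deg) above level
- rest: fixed yellow sloping rest, base 190 x 90 mm; origin at its underside, +x to its high end (160 mm). The plunger's middle lies 100 mm above the origin, its axis rising 0.6 rad towards +x, in two 14 mm wide black V saddles 42 mm either side of its middle; fingers have room between them to 36 mm below the axis. A stop plate closes the low end: lift square to the axis
- caliper: fixed blue bench caliper, base 170 x 270 x 12 mm; origin at its underside, below the bed; z up. Jaws slide along y. Both jaws are forks: steel prongs 16 mm wide at x = -36 and +36 mm, 34 to 78 mm high, 24 mm deep, with a 56 mm wide throat between for fingers, then a solid bridge 20 mm thick, 78 mm high. The sensing anvil's prongs face +y at y = -30 mm
- bed (a point): where the plunger's middle comes to rest when laid along the caliper's x: 56 mm above the bench (its axis), over the caliper's origin. Two black-topped rails 16 mm wide run along y at x = -60 and +60 mm, tops 40 mm high here and rising very slightly to both sides, so that it settles near here. Axes parallel to the caliper's
- dial (a point): centre of the round white dial, 80 mm wide, looking up, 83 mm high, 114 mm towards the caliper's -y; black needle, green and red bands
- jaw (a joint): travel of the movable jaw in m, growing as it slides towards -y of the caliper; its prong faces stand at y = 65 mm minus the travel. It slides with about 9 N of friction and stays where it is left. With the plunger just touching both jaws it reads about 0.063
- fin (a point): point to pinch on the jaw's orange upright fin, 105 mm above the bench, 34 mm behind the jaw's prong faces; fin 30 mm along x, 16 mm along y, from 78 to 123 mm high; moves with the jaw. Its axes are parallel to the caliper's
- anvil (a joint): travel of the sprung sensing anvil in m, 0 to 0.012, pushed towards -y by the clamped part (about 0.8 N per mm). It turns the dial's black needle clockwise 0.2 rad per mm from its rest, where it points to the caliper's -x. Green band 0.003 to 0.007, red from 0.009 up
- pot_grey: round paint pot, 84 mm wide and 150 mm tall, dark with a grey conical lid; origin at its underside
- pot_red: smaller round paint pot, 72 mm wide and 125 mm tall, dark red with a red conical lid; stands just beyond the high end of the sloping rest; origin at its underside
- can_blue: blue spray can, 54 mm wide, 170 mm tall; origin at its underside
Mind the look-alikes: they are no part of the job. Of the things that look like the plunger, the smallest one is meant.

How it is judged:
On the way:
1. the plunger lies still and level on both rails between the open jaws, let go by the fingers, with the jaw not yet shut on it (x of plunger in the frame of caliper between -0.02 and 0.02 m and y of plunger in the frame of caliper between -0.03 and 0.035 m and z of plunger in the frame of caliper between 0.051 and 0.062 m and angle between the x axis of plunger and the x axis of caliper, either way round below 0.15 rad and linear speed of plunger below 0.02 m/s and contact force between the fingers and plunger below 0.1 N and value of joint anvil below 0.0015 m and value of joint jaw below 0.05 m), for 0.2 s.
At the end, for the whole second after the job is handed in: The plunger rests level on both rails along the caliper's x (within 0.15 rad, its middle within 20 mm of the caliper's middle along x and 51 to 62 mm high), clamped between jaw and anvil with the needle in the green (anvil travel 3 to 7 mm, jaw travel over 60 mm), all at rest (x of plunger in the frame of caliper between -0.02 and 0.02 m and y of plunger in the frame of caliper between -0.03 and 0.035 m and z of plunger in the frame of caliper between 0.051 and 0.062 m and angle between the x axis of plunger and the x axis of caliper, either way round below 0.15 rad and linear speed of plunger below 0.02 m/s and value of joint anvil between 0.003 and 0.007 m and value of joint jaw above 0.06 m and velocity of joint jaw between -0.003 and 0.003 m/s); the robot touches nothing.
It fails at once if the needle is driven into the red (anvil travel over 9 mm) (value of joint anvil above 0.009 m).
It fails at once if the plunger is dropped (out of the fingers and moving faster than 0.4 m/s, a fall of about 8 mm) or banged on the caliper (over 60 N) ((linear speed of plunger above 0.4 m/s and contact force between the fingers and plunger below 0.1 N) or contact force between plunger and caliper above 60 N).
It fails at once if the grey-lidded pot, the red pot or the blue can is shoved more than 30 mm (distance of any of pot_grey, pot_red, can_blue from where it was at the start of the episode above 0.03 m).
It fails at once if the grey-lidded pot, the red pot or the blue can is tipped over (angle between any of pot_grey, pot_red, can_blue's own z axis and vertical above 0.5 rad).
It also fails if it takes over 51 s, if anything falls off the work surface, if the arm or the gripper's body presses on something with over 40 N, if the wrist force passes 120 N, or if a joint passes its speed limit or range.

## Robot

A 6-joint arm with a two-finger parallel gripper is mounted at the origin on the work surface. World frame = base frame: x ahead of the robot, y to its left, z up, the work surface at z = 0. Lengths are in m, angles in rad, forces in N, time in s.
With the tool pointing down it reaches from about 0.3 to 0.875 m from the base axis. Payload 6.4 kg.
Tool frame: the origin (TCP) lies midway between the tips of the shut fingers; the grasp point (between the pads) lies 19 mm behind it; z points along the fingers, y is the line along which they close (so a half turn about z gives the same grasp; the last joint's range is limited). The gripper opens to 85 mm and grips with 20 to 120 N. Pads are 22 mm wide; open, the fingers measure 114 mm over their backs; the gripper's body (76 mm by 85 mm) begins 54 mm behind the grasp point. The pads swing forward as they close: fully open they stand 13 mm farther back than shut.
Start: joints at [1.122, 0.181, 1.607, -0, 1.354, -0.206], TCP at [0.138, 0.558, 0.201] pointing down, gripper open.
Joint ranges: [-2.99, 2.99], [-0.89, 2.07], [0.3, 2.58], [-1.14, 4.28], [0, 2.63], [-3.12, 3.12]. Speed limits (rad/s): [2.57, 2.57, 3.01, 3.14, 3.14, 3.14].

## Interface

Orientations are given as a unit quaternion [w, x, y, z].
In Python, from bench import get_obs, camera, hand_in gives the robot as it stands.
- The arm moves only by the tool carry_out, never from a script. Its argument "plan" is a list that holds one entry, the list of rows, each a list of 7 numbers: the shift along the world's x, y, z in m, then the turn, a rotation vector about the world's x, y, z in rad, then the opening, from 0 (shut) to 1 (fully open). In form: [[[x, y, z, rx, ry, rz, hand], ...]]. A call has exactly 5 rows; each row is the pose to reach, as a shift and turn from the pose commanded when the call began; what a row does not reach only later rows make up. A row lasts 1/12 s, in which the tool goes at most 41.7 mm and 7.16 degrees, less where a joint would pass 70% of its speed; a pose out of reach is approached as far as the arm can. A call with a gripper value outside its range is refused whole. The fingers move at their own pace and stop on an object; the grip force is fixed at half the most. Time passes only in rows, so rows that repeat a pose let the fingers close, or fill a call up. It gives the time, the measured TCP pose, the force, the opening and the grip force at its end, in the units of the state.
- get_obs(): the state, without advancing time (a new reading comes with each control period).
- camera(name): name is "scene" or "top"; returns a dict with "pixels" (480x640x3 uint8, red, green, blue), "z_map" (480x640 float32, m along the optical axis (not along the pixel's ray), 0 where there is no reading), "camera_matrix" (3x3 intrinsics, pixels), "cam_to_world" (4x4, takes a point from camera to world coordinates). Camera axes: x right, y up, looking along -z (the intrinsics and any distortion apply to the point x, -y, -z); pixel columns grow to the right and rows downward; lengths in m; the calibration is good to about 2 mm. A picture is of the moment at which its call begins.
- hand_in(): hands the job in; it is judged then, once.
The state is a dict: "time_s": time; "q": joint angles; "dq": joint speeds; "joint_efforts": joint torques, N m; "eef_pos": TCP position; "eef_rot": TCP orientation; "wrist_force": force on the tool from outside, world axes, zero at the start; "torque": the same for the moment, N m; "opening": opening from 0.0 (shut) to 1.0 (fully open); "grasp_force": force on a finger pad.
Only numpy, scipy, OpenCV 4.12 (cv2) and the standard library are available. Lean on these libraries where they do the work, as an engineer would, in place of code of your own. Each camera call takes 0.05 s, during which the arm holds its last target. There are 200 camera calls.

## Working session

There is one attempt and no reset: what is moved stays moved. The work goes in short steps, Python scripts to look and compute and a tool call to move; the robot and the scene stay as the last step left them, time stands still between calls to the robot, and variables do not carry over. Pictures are saved under pics/ and viewed, at most 10 in all, crops included, and the job is handed in when it is done.

Besides the shell and the picture viewer there is one more tool, called after ">>>" as a command line: name --argument value ..., lists and objects as JSON in quotes. carry_out: Moves the arm, as the interface text tells. Its arguments: {"type":"object","properties":{"plan":{"type":"array","items":{"type":"array","items":{"type":"array","items":{"type":"number"}}}}},"required":["plan"]}

```bash
mkdir -p pics
cat > h.py <<'E'
import numpy as np, cv2
from bench import get_obs, camera, hand_in
def snap(n,f):
    c=camera(n); cv2.imwrite(f'pics/{f}.png',c['pixels'][:,:,::-1]); np.savez(f'{f}.npz',**c); return c
def world(c,u,v):
    K=c['camera_matrix'];z=c['z_map'][v,u]
    p=np.stack([(u-K[0,2])/K[0,0]*z,-(v-K[1,2])/K[1,1]*z,-z],-1)
    T=c['cam_to_world']; return p@T[:3,:3].T+T[:3,3]
def pix(c,P):
    T=c['cam_to_world'];p=(np.asarray(P)-T[:3,3])@T[:3,:3];K=c['camera_matrix']
    return K[0,0]*p[...,0]/-p[...,2]+K[0,2],K[1,1]*-p[...,1]/-p[...,2]+K[1,2]
E
python3 -c "
from h import *
for n in('scene','top'):
    c=snap(n,n+'1');print(c['camera_matrix'],c['cam_to_world'])
print(get_obs())"
```

```text
[[471.41578755   0.         325.24415166]
 [  0.         471.41578755 233.43210265]
 [  0.           0.           1.        ]] [[-7.12537055e-01 -5.04705266e-01  4.87404904e-01  1.15731442e+00]
 [ 7.01634477e-01 -5.12631803e-01  4.94891600e-01  6.53857949e-01]
 [ 8.48581017e-05  6.94608687e-01  7.19387771e-01  1.04222087e+00]
 [ 0.00000000e+00  0.00000000e+00  0.00000000e+00  1.00000000e+00]]
[[611.22051531   0.         316.56515716]
 [  0.         611.22051531 235.90687001]
 [  0.           0.           1.        ]] [[ 3.51955959e-03  9.93191100e-01 -1.16443341e-01  3.10530513e-01]
 [-9.99836710e-01  1.43111695e-03 -1.80140164e-02 -1.09703417e-02]
 [-1.77247168e-02  1.16487729e-01  9.93033959e-01  1.81940252e+00]
 [ 0.00000000e+00  0.00000000e+00  0.00000000e+00  1.00000000e+00]]
{'time_s': 0.1, 'q': array([ 1.12171493e+00,  1.81461857e-01,  1.60788107e+00,  1.92387564e-05,
        1.35380993e+00, -2.06298859e-01]), 'dq': array([ 1.53292465e-03, -2.47569774e-04,  6.22034169e-04,  1.39365606e-03,
       -3.57794282e-05,  1.77189733e-04]), 'joint_efforts': array([ 9.79544675e-04, -4.45878625e+01, -3.52235842e+01, -2.84912867e-04,
        4.14529597e-03,  3.02471256e-05]), 'eef_pos': array([0.1379735 , 0.55765529, 0.20059005]), 'eef_rot': array([-2.59973499e-04,  1.21095381e-01,  9.92640569e-01, -7.35568068e-04]), 'wrist_force': array([0.54818305, 0.54493328, 0.79450173]), 'torque': array([ 0.0135912 ,  0.0132465 , -0.01931411]), 'grasp_force': 0.0, 'opening': 1.0005589897410756}
```

View pics/scene1.png

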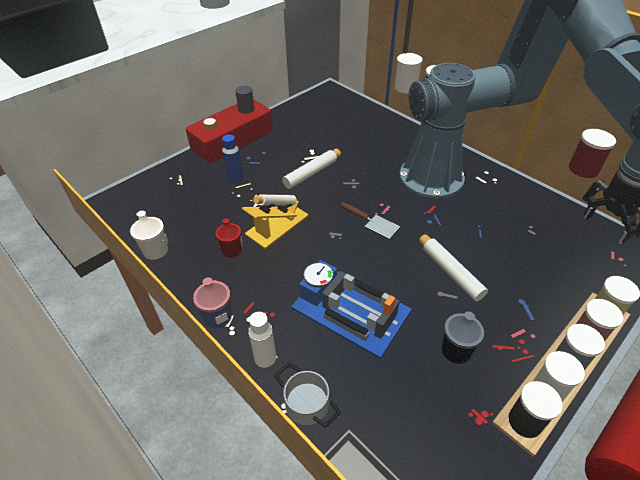

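View pics/top1.png

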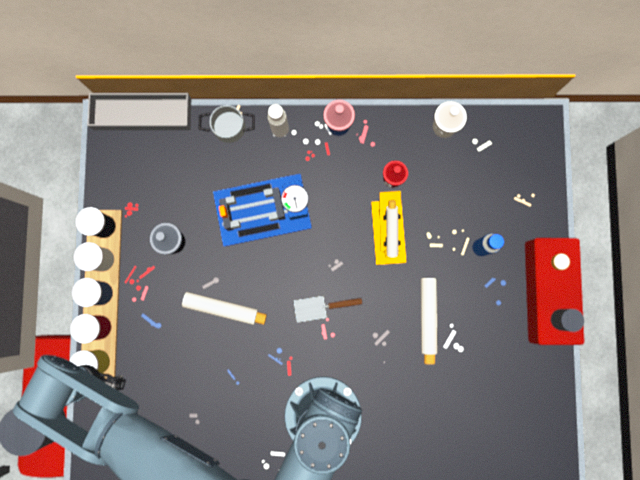

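The scene shows the plunger in the yellow rest (scene ~275,200; top ~392,232), with the red pot beyond its high end (top 396,173). The caliper is at top ~(262,210), with the dial at (294,199) and the orange fin at (223,211). The two larger cylinders on the bench are look-alikes.

```bash
cat > m.py <<'E'
from h import *
L=lambda f:dict(np.load(f+'.npz'))
t=L('top1');s=L('scene1')
V,U=np.mgrid[:480,:640]
for n,c in(('top',t),('scene',s)):
    P=world(c,U,V); hsv=cv2.cvtColor(c['pixels'],cv2.COLOR_RGB2HSV).astype(int)
    H,S,W=hsv[...,0],hsv[...,1],hsv[...,2]
    if n=='top': roiC=(U>205)&(U<320)&(V>168)&(V<250); roiR=(U>365)&(U<412)&(V>185)&(V<270)
    else: roiC=(U>285)&(U<415)&(V>255)&(V<360); roiR=(U>235)&(U<312)&(V>185)&(V<250)
    b=roiC&(abs(H-110)<12)&(S>150)&(abs(P[...,2]-.012)<.008)
    r=cv2.minAreaRect(P[b][:,:2].astype(np.float32)); print(n,'base',b.sum(),r, P[b][:,2].mean())
    y=roiR&(abs(H-25)<6)&(S>150)
    for zl,zh in((-.01,.02),):
        q=y&(P[...,2]>zl)&(P[...,2]<zh)
        print('rest',q.sum(),cv2.minAreaRect(P[q][:,:2].astype(np.float32)),P[q][:,2].mean())
    o=roiC&(H<16)&(S>180)&(W>120)&(P[...,2]>.06); print('fin',o.sum(),P[o].mean(0),P[o].min(0),P[o].max(0))
    w=roiC&(S<60)&(W>150)&(P[...,2]>.07);print('dial',w.sum(),P[w].mean(0))
    m=roiR&(S<70)&(W>110)&(P[...,2]>.05)
    Q=P[m];mu=Q.mean(0);u,sv,vt=np.linalg.svd(Q-mu);pr=(Q-mu)@vt[0]
    print('plunger',m.sum(),mu,vt[0],'tilt',np.arcsin(abs(vt[0][2])),pr.min(),pr.max(),Q[pr.argmin()],Q[pr.argmax()])
    x0,y0=(190,160) if n=='top' else (215,170)
    im=c['pixels'][y0:y0+115,x0:x0+230,::-1] if n=='top' else c['pixels'][y0:y0+190,x0:x0+210,::-1]
    k=3.4 if n=='top' else 3
    cv2.imwrite(f'pics/{n}1c.png',cv2.resize(im,None,fx=k,fy=k,interpolation=cv2.INTER_CUBIC))
E
python3 m.py
```

```text
top base 2129 ((0.6026655435562134, 0.1870502531528473), (0.17032721638679504, 0.26851046085357666), 11.687228202819824) 0.011475622523814927
rest 766 ((0.5365066528320312, -0.19239763915538788), (0.1909465789794922, 0.09122370183467865), 3.9591243267059326) 0.008402489645500657
fin 19 [0.58532523 0.25393839 0.1055751 ] [0.56760119 0.11229502 0.07874288] [0.63635137 0.2885932  0.12593719]
dial 715 [0.61595367 0.11633981 0.08909625]
plunger 539 [ 0.51914963 -0.18950921  0.132101  ] [ 0.1014721  -0.10467431 -0.98931628] tilt 1.4244898144144986 -1.7091323219766847 0.07457024114329994 [ 0.31053051 -0.01097034  1.81940252] [ 0.50872027 -0.18037192  0.05468898]
scene base 2122 ((0.6022273302078247, 0.18630190193653107), (0.17155423760414124, 0.2690867781639099), 12.205000877380371) 0.012809985404606428
rest 800 ((0.5389649271965027, -0.24081358313560486), (0.1935846358537674, 0.19138219952583313), 4.73013162612915) 0.010782444219767462
fin 58 [0.60146211 0.2597827  0.12855777] [0.5657248  0.10578328 0.07910541] [1.15731442 0.65385795 1.04222087]
dial 605 [0.62121612 0.11920545 0.08709659]
plunger 281 [ 0.52544124 -0.18360691  0.1124043 ] [-0.8334717  -0.04908947 -0.55037727] tilt 0.5828160405203909 -0.07059407414773083 0.08238328940842472 [ 0.59191263 -0.17560259  0.13929335] [ 0.45693535 -0.18627614  0.06670012]
```

View pics/top1c.png

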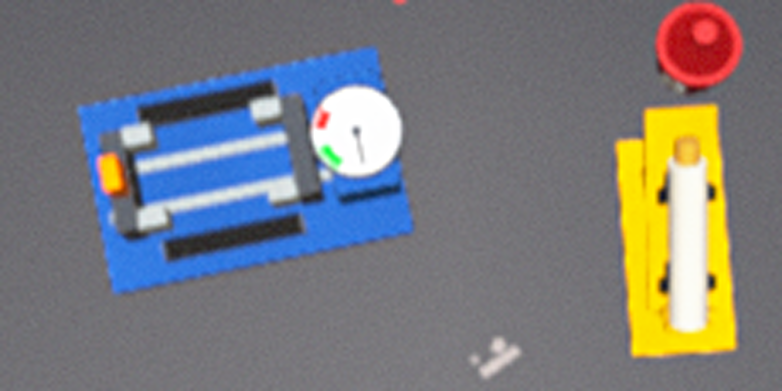

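```bash
cat > m2.py <<'E'
from h import *
from scipy.optimize import least_squares
L=lambda f:dict(np.load(f+'.npz'))
V,U=np.mgrid[:480,:640]
allq=[]
for n in('top1','scene1'):
    c=L(n);P=world(c,U,V);ok=(c['z_map']>0)
    hsv=cv2.cvtColor(c['pixels'],cv2.COLOR_RGB2HSV).astype(int);H,S,W=hsv[...,0],hsv[...,1],hsv[...,2]
    roi=(U>380)&(U<403)&(V>195)&(V<262) if n=='top1' else (U>250)&(U<300)&(V>190)&(V<212)
    e=cv2.erode((roi&ok&(S<70)&(W>110)).astype(np.uint8),np.ones((3,3)))>0
    Q=P[e&(P[...,2]>.05)&(P[...,2]<.2)];
    def f(p,Q):
        d=np.array([np.cos(p[3])*np.cos(p[2]),np.cos(p[3])*np.sin(p[2]),np.sin(p[3])])
        r=Q-np.array([.5365,p[0],p[1]]);return np.linalg.norm(r-np.outer(r@d,d),axis=1)-.016
    r=least_squares(f,[-.19,.1,.07,.6],args=(Q,),loss='soft_l1',f_scale=.002)
    d=np.array([np.cos(r.x[3])*np.cos(r.x[2]),np.cos(r.x[3])*np.sin(r.x[2]),np.sin(r.x[3])])
    t=(Q-np.array([.5365,r.x[0],r.x[1]]))@d
    print(n,len(Q),'y,z at x=.5365, yaw,tilt',r.x,np.percentile(t,[0,2,98,100]),'rms',np.sqrt(np.mean(r.fun**2)))
    allq.append(Q)
    C=np.array([.6024,.1867,0]);a=.209;X=np.array([np.cos(a),np.sin(a),0]);Y=np.array([-np.sin(a),np.cos(a),0])
    D=(P-C);loc=np.stack([D@X,D@Y,P[...,2]],-1)
    w=ok&(S<60)&(W>170)&(abs(loc[...,0])<.07)&(abs(loc[...,1]+.114)<.06)&(abs(loc[...,2]-.085)<.012)
    print('dial local',w.sum(),(loc[w].min(0)+loc[w].max(0))/2,loc[w].mean(0))
    o=ok&(H<16)&(S>170)&(W>120)&(abs(loc[...,0])<.05)&(abs(loc[...,1]-.1)<.05)&(loc[...,2]>.07)
    print('fin local',o.sum(),loc[o].min(0),loc[o].max(0),np.median(loc[o],0))
    g=ok&(S<70)&(abs(abs(loc[...,0])-.036)<.02)&(abs(loc[...,1])<.1)&(abs(loc[...,2]-.078)<.006)
    for sgn in(-1,1):
        for m in(0,1):
            k=g&(loc[...,0]*sgn>0)&((loc[...,1]>.02)==bool(m));print('prong',sgn,m,k.sum(),np.percentile(loc[k],[3,97],axis=0).round(4).tolist() if k.sum() else '')
    rx=cv2.minAreaRect(P[ok&(abs(P[...,2]-.01)<.006)&(abs(H-110)<12)&(S>150)&(abs(loc[...,0])<.1)&(abs(loc[...,1])<.15)][:,:2].astype(np.float32));print(rx)
E
python3 m2.py
```

```text
top1 400 y,z at x=.5365, yaw,tilt [-0.19234094  0.10516105  0.05114232  0.60468172] [-0.08424433 -0.07744681  0.059902    0.06415421] rms 0.003025909802134401
dial local 480 [ 0.00033095 -0.10385948  0.08362971] [ 0.00077568 -0.10617566  0.08043862]
fin local 19 [-0.01395514  0.09372721  0.09540733] [0.01434612 0.10689601 0.12593719] [-0.00648071  0.09490672  0.10787962]
prong -1 0 130 [[-0.0424, -0.0981, 0.0731], [-0.0173, -0.0232, 0.0831]]
prong -1 1 63 [[-0.0422, 0.0691, 0.0725], [-0.0202, 0.0989, 0.0822]]
prong 1 0 138 [[0.0176, -0.098, 0.0724], [0.044, -0.0234, 0.0834]]
prong 1 1 58 [[0.0211, 0.0688, 0.0725], [0.044, 0.0988, 0.0826]]
((0.6026480197906494, 0.18713517487049103), (0.17032721638679504, 0.2683370113372803), 11.687228202819824)
scene1 177 y,z at x=.5365, yaw,tilt [-0.19319378  0.10913104  0.08305459  0.58888908] [-0.07993716 -0.07731155  0.05732201  0.05797246] rms 0.0017139165921473318
dial local 426 [-0.00325685 -0.10548501  0.081473  ] [-0.00083446 -0.10764248  0.0815682 ]
fin local 84 [-0.01481815  0.09538854  0.08754945] [0.0160729  0.11087817 0.12700534] [0.00419978 0.10337607 0.12253372]
prong -1 0 168 [[-0.0445, -0.0968, 0.0734], [-0.0166, -0.021, 0.0824]]
prong -1 1 35 [[-0.0456, 0.0692, 0.0728], [-0.029, 0.0816, 0.0817]]
prong 1 0 193 [[0.0178, -0.0976, 0.074], [0.0426, -0.021, 0.0832]]
prong 1 1 102 [[0.0189, 0.0695, 0.073], [0.0434, 0.0997, 0.0817]]
((0.6022273302078247, 0.18630190193653107), (0.17155423760414124, 0.2690867781639099), 12.205000877380371)
```

View pics/scene1c.png

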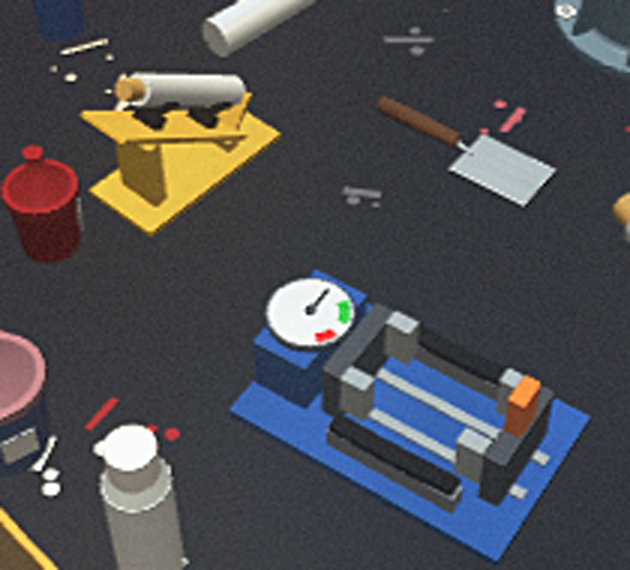

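```bash
cat >> h.py <<'E'
from scipy.spatial.transform import Rotation as R
def delta(pos,Rt):
    o=get_obs();q=o['eef_rot'];Rc=R.from_quat(np.r_[q[1:],q[0]])
    print('t',o['time_s'],'d',(np.array(pos)-o['eef_pos']).round(4),'rot',(Rt*Rc.inv()).as_rotvec().round(4),'at',o['eef_pos'].round(4),'open',round(o['opening'],3),'F',o['wrist_force'].round(1))
def Rtool(yaw,tilt=0): # tool y along world y turned by yaw, z down; tilt forward
    return R.from_euler('z',yaw)*R.from_euler('y',-tilt)*R.from_matrix(np.array([[-1,0,0],[0,1,0],[0,0,-1.]]))
PL=np.array([.528,-.193,.101])
CO=np.array([.6007,.1945,0]);YAW=.209
def cal(x,y,z): return CO+R.from_euler('z',YAW).apply([x,y,z])
def plpt(yaw,tilt,back): return PL+Rtool(yaw,tilt).apply([0,0,.019-back])
E
python3 - <<'E'
from h import *
delta(plpt(.07,.6,.11),Rtool(.07,.6)); print(plpt(.07,.6,0),plpt(.07,.6,.11))
c=dict(np.load('scene1.npz'));V,U=np.mgrid[:480,:640];P=world(c,U,V);l=R.from_euler('z',-YAW).apply((P-CO).reshape(-1,3)).reshape(P.shape)
for x in np.arange(-.028,.03,.004):
    m=(abs(l[...,0]-x)<.002)&(l[...,1]>.0)&(l[...,1]<.055)&(l[...,2]<.1);print(round(x,3),m.sum(),l[m][:,2].mean().round(4))
E
```

```text
t 0.1 d [ 0.3388 -0.7542 -0.0245] rot [-0.0505 -0.6006  0.3038] at [0.138  0.5577 0.2006] open 1.001 F [0.5 0.5 0.8]
[ 0.53870193 -0.19224964  0.08531862] [ 0.47674337 -0.19659384  0.17610554]
-0.028 17 0.0143
-0.024 26 0.0158
-0.02 30 0.0147
-0.016 30 0.0146
-0.012 23 0.0131
-0.008 17 0.0131
-0.004 22 0.0123
0.0 21 0.0128
0.004 16 0.0139
0.008 22 0.0128
0.012 15 0.0145
0.016 23 0.0155
0.02 25 0.0153
0.024 37 0.0144
0.028 32 0.0128
```

>>> carry_out --plan '[[[0.016,-0.036,0.02,0,0,0.06,1],[0.032,-0.072,0.03,0,0,0.12,1],[0.048,-0.108,0.04,0,0,0.18,1],[0.064,-0.144,0.05,0,0,0.24,1],[0.08,-0.18,0.05,0,0,0.31,1]]]'

```text
time_s: 0.52
eef_pos: [0.219, 0.3772, 0.253]
eef_rot: [0.001, -0.036, 0.999, 0.001]
wrist_force: [0.9, -0.8, 0.4]
opening: 1.0
grasp_force: 0.0
```

>>> carry_out --plan '[[[0.016,-0.036,0,0,0,0,1],[0.032,-0.072,0,0,0,0,1],[0.048,-0.108,0,0,0,0,1],[0.064,-0.144,0,0,0,0,1],[0.08,-0.18,0,0,0,0,1]]]'

```text
time_s: 0.93
eef_pos: [0.2982, 0.1965, 0.2513]
eef_rot: [0.0, -0.034, 0.999, 0.0]
wrist_force: [1.7, 0.5, -0.5]
opening: 1.0
grasp_force: 0.0
```

>>> carry_out --plan '[[[0.016,-0.036,0,0,0,0,1],[0.032,-0.072,0,0,0,0,1],[0.048,-0.108,0,0,0,0,1],[0.064,-0.144,0,0,0,0,1],[0.08,-0.18,0,0,0,0,1]]]'

```text
time_s: 1.35
eef_pos: [0.3783, 0.0161, 0.2514]
eef_rot: [0.0, -0.033, 0.999, -0.0]
wrist_force: [0.6, 0.8, -0.6]
opening: 0.996
grasp_force: 0.0
```

```bash
python3 -c "
from h import *
delta(plpt(.07,.6,.11),Rtool(.07,.6))"
```

```text
t 1.35 d [ 0.0984 -0.2127 -0.0753] rot [ 0.041  -0.5981  0.0032] at [0.3783 0.0161 0.2514] open 0.996 F [ 0.6  0.8 -0.6]
```

>>> carry_out --plan '[[[0.015,-0.034,0,0.008,-0.11,0,1],[0.03,-0.068,0,0.016,-0.22,0,1],[0.045,-0.102,0,0.024,-0.33,0,1],[0.06,-0.136,0,0.032,-0.44,0,1],[0.075,-0.17,0,0.04,-0.55,0.003,1]]]'

```text
time_s: 1.77
eef_pos: [0.4533, -0.1534, 0.2526]
eef_rot: [0.274, -0.034, 0.961, 0.008]
wrist_force: [1.0, 0.4, -1.8]
opening: 0.999
grasp_force: 0.0
```

```bash
python3 -c "
from h import *
delta(plpt(.07,.6,.08),Rtool(.07,.6))"
```

```text
t 1.7667 d [ 0.0403 -0.042  -0.1012] rot [ 0.0053 -0.044   0.0004] at [ 0.4533 -0.1534  0.2526] open 0.999 F [ 1.   0.4 -1.8]
```

>>> carry_out --plan '[[[0.01,-0.03,0,0.005,-0.044,0,1],[0.02,-0.042,-0.02,0.005,-0.044,0,1],[0.03,-0.042,-0.06,0.005,-0.044,0,1],[0.04,-0.042,-0.1,0.005,-0.044,0,1],[0.04,-0.042,-0.101,0.005,-0.044,0,1]]]'

```text
time_s: 2.18
eef_pos: [0.4894, -0.1888, 0.1407]
eef_rot: [0.287, -0.031, 0.957, 0.019]
wrist_force: [-0.6, 1.4, -0.9]
opening: 1.003
grasp_force: 0.0
```

```bash
python3 -c "
from h import *
delta(plpt(.07,.6,0),Rtool(.07,.6))
c=snap('top','top2');s=snap('scene','scene2')
a=c['pixels'][170:290,330:450,::-1];b=s['pixels'][150:270,200:340,::-1]
cv2.imwrite('pics/g2.png',np.hstack([cv2.resize(a,(400,400),interpolation=2),cv2.resize(b,(400,400),interpolation=2)]))"
```

```text
t 2.1833 d [ 0.0493 -0.0034 -0.0554] rot [-0.0163 -0.018  -0.0009] at [ 0.4894 -0.1888  0.1407] open 1.003 F [-0.6  1.4 -0.9]
```

View pics/g2.png

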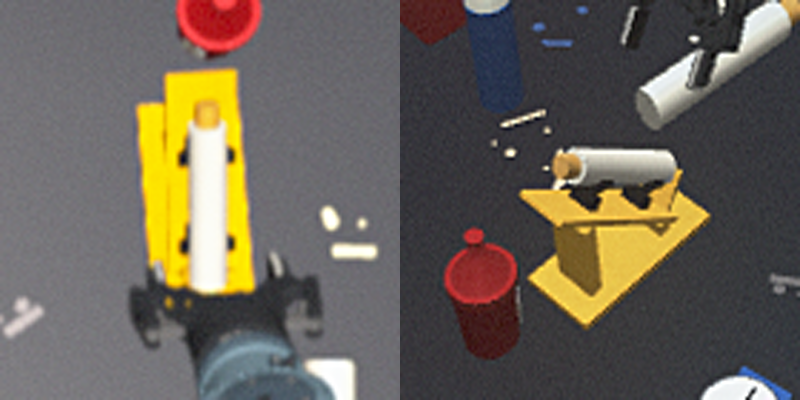

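The picture shows open fingers straddling the plunger's lower end, tips at (155,270) and (277,262) in the left half, with the plunger at x≈208. I'll check the lateral offset numerically.

```bash
python3 -c "
from h import *
delta(plpt(.07,.6,0),Rtool(.07,.6))
for f in('top1','top2'):
    c=dict(np.load(f+'.npz'));hsv=cv2.cvtColor(c['pixels'],cv2.COLOR_RGB2HSV).astype(int)
    for v in(212,222,232,242,252):
        r=hsv[v,375:415];k=np.where((r[:,1]<70)&(r[:,2]>110))[0]+375;print(v,k.min(),k.max(),k.mean(),len(k),end=' | ')
    print()
d=R.from_euler('z',.07).apply([np.cos(.6),0,np.sin(.6)])
for t in(-.075,-.04,0,.04,.075): print(t,np.round(pix(c,PL+t*d),1))
m=np.where((hsv[180:280,375:410,1]<70)&(hsv[180:280,375:410,2]>110));print(m[0].min()+180,m[0].max()+180)
"
```

```text
t 2.2833 d [ 0.0467 -0.0009 -0.0632] rot [-0.0088 -0.0103 -0.0018] at [ 0.492  -0.1914  0.1485] open 0.998 F [ 0.4 -0.6  0.6]
212 386 414 398.45 20 | 222 387 414 399.6 20 | 232 387 414 399.8 20 | 242 387 414 400.1 20 | 252 387 414 399.7894736842105 19 | 
212 386 413 398.95238095238096 21 | 222 387 414 400.14285714285717 21 | 232 387 414 399.7 20 | 242 387 414 400.1 20 | 252 377 414 395.44444444444446 18 | 
-0.075 [392.2 253.5]
-0.04 [392.1 242.8]
0 [392.  230.4]
0.04 [391.9 217.7]
0.075 [391.8 206.4]
180 279
```

>>> carry_out --plan '[[[0.012,0.001,-0.016,-0.008,-0.01,0,1],[0.024,0.001,-0.032,-0.008,-0.01,0,1],[0.036,0.001,-0.048,-0.008,-0.01,0,1],[0.047,0.001,-0.063,-0.008,-0.01,0,1],[0.047,0.001,-0.063,-0.008,-0.01,0,1]]]'

```text
time_s: 2.7
eef_pos: [0.5416, -0.1923, 0.0889]
eef_rot: [0.298, -0.036, 0.954, 0.008]
wrist_force: [0.4, 0.5, 0.4]
opening: 1.003
grasp_force: 0.0
```

```bash
python3 -c "
from h import *
delta(plpt(.07,.6,0),Rtool(.07,.6))
c=snap('top','top3');s=snap('scene','scene3');delta(plpt(.07,.6,0),Rtool(.07,.6))
a=c['pixels'][180:280,340:440,::-1];b=s['pixels'][150:250,220:320,::-1]
cv2.imwrite('pics/g3.png',np.hstack([cv2.resize(a,(400,400),interpolation=2),cv2.resize(b,(400,400),interpolation=2)]))"
```

```text
t 2.7 d [-0.0029  0.     -0.0036] rot [ 0.0057  0.0051 -0.0026] at [ 0.5416 -0.1923  0.0889] open 1.003 F [0.4 0.5 0.4]
t 2.8 d [-0.0024  0.0003 -0.0048] rot [ 0.0064  0.0057 -0.0024] at [ 0.5411 -0.1926  0.0901] open 0.998 F [ 0.8 -0.2 -0.5]
```

View pics/g3.png

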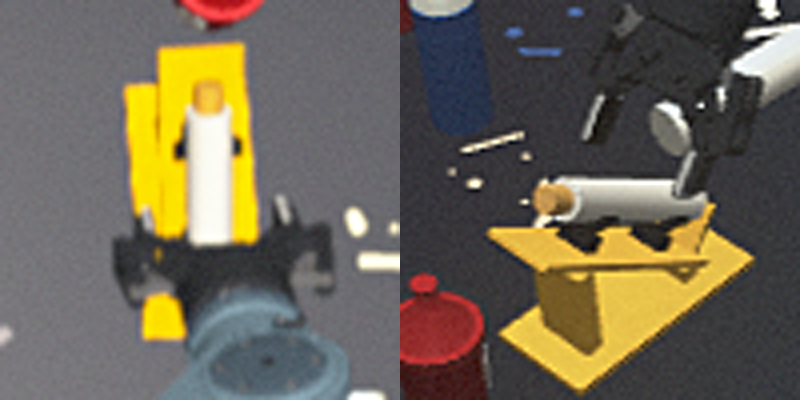

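The picture shows the near fingertip at about scene px (291,199), beside the plunger's lower third, and the far tip at about (268,185). That looks short of the middle, so I'm checking it against the projected TCP.

```bash
python3 -c "
from h import *
o=get_obs();q=o['eef_rot'];Rc=R.from_quat(np.r_[q[1:],q[0]]);T=o['eef_pos'];print(o['time_s'],T,Rc.as_matrix().round(2))
for f in('top3','scene3'):
    c=dict(np.load(f+'.npz'))
    for n,l in(('tcp',[0,0,0]),('tip+',[0,.0425,-.013]),('tip-',[0,-.0425,-.013])): print(f,n,np.round(pix(c,T+Rc.apply(l)),1))
    d=R.from_euler('z',.07).apply([np.cos(.6),0,np.sin(.6)])
    for t in(-.075,0,.075,.095): print(t,np.round(pix(c,PL+t*d),1))
"
```

```text
2.8 [ 0.54109441 -0.19259108  0.09012495] [[-0.82 -0.07  0.57]
 [-0.06  1.    0.04]
 [-0.57 -0.01 -0.82]]
top3 tcp [391.4 226.3]
top3 tip+ [376.9 229.5]
top3 tip- [407.  227.3]
-0.075 [392.2 253.5]
0 [392.  230.4]
0.075 [391.8 206.4]
0.095 [391.7 199.8]
scene3 tcp [273.2 205.4]
scene3 tip+ [285. 208.]
scene3 tip- [264.8 195.1]
-0.075 [291.5 200.6]
0 [276.2 200.5]
0.075 [259.5 200.4]
0.095 [254.8 200.3]
```

```bash
python3 -c "
from h import *
V,U=np.mgrid[:480,:640]
o=get_obs();q=o['eef_rot'];Rc=R.from_quat(np.r_[q[1:],q[0]]);T=o['eef_pos']
for n in('top','scene'):
    a=dict(np.load(n+'1.npz'));b=dict(np.load(n+'3.npz'));P=world(b,U,V)
    m=(b['z_map']>0)&(a['z_map']-b['z_map']>.015)
    l=Rc.inv().apply((P-T).reshape(-1,3)).reshape(P.shape)
    for s in(-1,1):
        k=m&(abs(l[...,0])<.02)&(l[...,1]*s>.025)&(l[...,1]*s<.07)&(l[...,2]>-.08)&(l[...,2]<.03)
        print(n,s,k.sum(),np.percentile(l[k][:,2],[50,90,97,100]).round(4),'y',np.percentile(l[k][:,1],[3,50,97]).round(3),'x',np.percentile(l[k][:,0],[3,50,97]).round(3), U[k].min(),U[k].max(),V[k].max())
"
```

```text
top -1 35 [-0.0597 -0.0462 -0.043  -0.0424] y [-0.054 -0.043 -0.04 ] x [-0.013 -0.009  0.004] 408 417 236
top 1 33 [-0.0596 -0.0478 -0.0424  0.0146] y [0.045 0.051 0.059] x [-0.014 -0.011 -0.002] 373 380 238
scene -1 79 [-0.0645 -0.0502 -0.0469 -0.0467] y [-0.053 -0.043 -0.039] x [-0.012 -0.005  0.012] 266 275 185
scene 1 80 [-0.0639 -0.0505 -0.0462 -0.0453] y [0.045 0.053 0.06 ] x [-0.014 -0.006  0.007] 288 298 199
```

```bash
cat > tips.py <<'E'
from h import *
import sys
V,U=np.mgrid[:480,:640]
o=get_obs();q=o['eef_rot'];Rc=R.from_quat(np.r_[q[1:],q[0]]);T=o['eef_pos'];print(T,o['time_s'])
for n in('top','scene'):
    a=dict(np.load(n+'1.npz'));b=snap(n,n+sys.argv[1]);P=world(b,U,V)
    m=(b['z_map']>0)&(a['z_map']-b['z_map']>.015)
    l=Rc.inv().apply((P-T).reshape(-1,3)).reshape(P.shape)
    for s in(-1,1):
        k=m&(abs(l[...,0])<.03)&(l[...,1]*s>.025)&(l[...,1]*s<.07)&(l[...,2]>-.08)&(l[...,2]<.03)
        print(n,s,k.sum(),np.percentile(l[k][:,2],[50,90,97,100]).round(4),'y',np.percentile(l[k][:,1],[3,50,97]).round(3),'x',np.percentile(l[k][:,0],[3,50,97]).round(3), U[k].min(),U[k].max(),V[k].max())
o=get_obs();print(o['eef_pos'],o['time_s'])
E
python3 tips.py 4
```

```text
[ 0.54109441 -0.19259108  0.09012495] 2.8
top -1 35 [-0.0599 -0.0434 -0.0414 -0.0401] y [-0.054 -0.043 -0.04 ] x [-0.014 -0.009  0.005] 408 416 236
top 1 31 [-0.0595 -0.0442 -0.0369  0.0161] y [0.044 0.051 0.058] x [-0.014 -0.01  -0.001] 373 380 238
scene -1 80 [-0.0641 -0.0499 -0.0477 -0.0467] y [-0.054 -0.042 -0.039] x [-0.013 -0.005  0.01 ] 266 274 185
scene 1 80 [-0.0638 -0.0505 -0.047  -0.0457] y [0.044 0.053 0.059] x [-0.013 -0.006  0.006] 288 298 199
[ 0.54082109 -0.19301177  0.09019984] 2.9
```

```bash
python3 -c "
from h import *
V,U=np.mgrid[:480,:640]
c=dict(np.load('scene1.npz'));P=world(c,U,V);ok=c['z_map']>0
q=np.array([.1211,.99264,0,0]);Rc=R.from_quat(q);T=np.array([.138,.5577,.2006])
l=Rc.inv().apply((P-T).reshape(-1,3)).reshape(P.shape)
m=ok&(abs(l[...,0])<.03)&(abs(l[...,1])<.08)&(l[...,2]<.08)&(l[...,2]>-.2)
print(m.sum(),np.percentile(l[m][:,2],[10,50,90,97,100]))
for s in(-1,1):
    k=m&(l[...,1]*s>.02);print(s,k.sum(),k.sum() and (np.percentile(l[k][:,2],[50,90,97,100]),np.percentile(l[k][:,1],[3,50,97])))
for z in np.arange(-.12,.02,.01):
    k=m&(abs(l[...,2]-z)<.005);print(round(z,2),k.sum(),k.sum() and l[k].min(0).round(3),k.sum() and l[k].max(0).round(3))
"
```

```text
1655 [-0.16462548 -0.11665224 -0.06290202  0.07611748  0.07962485]
-1 606 (array([-0.11601088, -0.06918951, -0.05346068, -0.0459726 ]), array([-0.06821138, -0.04719451, -0.02216641]))
1 781 (array([-0.11011884, -0.04680705,  0.0779525 ,  0.07962485]), array([0.02215508, 0.04115353, 0.07629087]))
-0.12 153 [-0.021 -0.071 -0.125] [ 0.018  0.068 -0.115]
-0.11 217 [-0.02  -0.071 -0.115] [ 0.02   0.067 -0.105]
-0.1 175 [-0.018 -0.073 -0.105] [ 0.015  0.073 -0.095]
-0.09 97 [-0.017 -0.071 -0.095] [ 0.011  0.074 -0.086]
-0.08 59 [-0.013 -0.054 -0.085] [ 0.007  0.058 -0.075]
-0.07 61 [-0.013 -0.056 -0.075] [ 0.012  0.058 -0.065]
-0.06 62 [-0.013 -0.055 -0.065] [ 0.012  0.057 -0.055]
-0.05 39 [-0.012 -0.053 -0.055] [ 0.013  0.055 -0.046]
-0.04 0 0 0
-0.03 0 0 0
-0.02 0 0 0
-0.01 0 0 0
-0.0 0 0 0
0.01 0 0 0
```

The cameras agree that the open fingertips sit about 45 mm behind the reported TCP, not 13 mm, both here and in the start pose. The grasp point must therefore be ~32 mm farther back than stated, so I'll go ~34 mm deeper before closing.

>>> carry_out --plan '[[[0.005,0,-0.007,0,0,0,1],[0.01,0,-0.014,0,0,0,1],[0.015,0,-0.021,0,0,0,1],[0.019,0,-0.028,0,0,0,1],[0.019,0,-0.028,0,0,0,1]]]'

```text
time_s: 3.32
eef_pos: [0.5592, -0.1922, 0.0598]
eef_rot: [0.297, -0.035, 0.954, 0.008]
wrist_force: [-0.5, 0.5, 0.2]
opening: 0.998
grasp_force: 0.0
```

>>> carry_out --plan '[[[0,0,0,0,0,0,0.6],[0,0,0,0,0,0,0.5],[0,0,0,0,0,0,0.4],[0,0,0,0,0,0,0.2],[0,0,0,0,0,0,0]]]'

```text
time_s: 3.73
eef_pos: [0.559, -0.1927, 0.0599]
eef_rot: [0.297, -0.035, 0.954, 0.008]
wrist_force: [-8.3, -0.4, 6.4]
opening: 0.356
grasp_force: 58.3
```

>>> carry_out --plan '[[[0,0,0,0,0,0,0],[0,0,0,0,0,0,0],[0,0,0,0,0,0,0],[0,0,0,0,0,0,0],[0,0,0,0,0,0,0]]]'

```text
time_s: 4.15
eef_pos: [0.559, -0.1927, 0.06]
eef_rot: [0.297, -0.035, 0.954, 0.008]
wrist_force: [-5.4, 0.2, 5.6]
opening: 0.358
grasp_force: 58.5
```

```bash
python3 -c "
from h import *
delta(plpt(.07,.6,0),Rtool(.07,.6))
c=snap('top','top5');s=snap('scene','scene5')
a=c['pixels'][180:280,340:440,::-1];b=s['pixels'][150:250,220:320,::-1]
cv2.imwrite('pics/g5.png',np.hstack([cv2.resize(a,(400,400),interpolation=2),cv2.resize(b,(400,400),interpolation=2)]))"
```

```text
t 4.15 d [-0.0203  0.0004  0.0254] rot [ 0.0054  0.0034 -0.0007] at [ 0.559  -0.1927  0.06  ] open 0.358 F [-5.4  0.2  5.6]
```

View pics/g5.png

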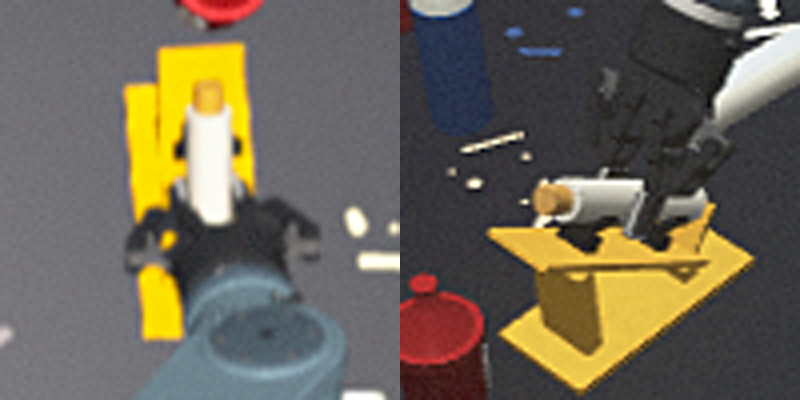

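The plunger is gripped between the saddles (opening 0.358, 58 N, near finger at right-half px (655,220)). Next I lift it square to its axis.

>>> carry_out --plan '[[[-0.005,-0.0005,0.008,0,0,0,0],[-0.014,-0.001,0.02,0,0,0,0],[-0.025,-0.002,0.037,0,0,0,0],[-0.036,-0.0025,0.053,0,0,0,0],[-0.042,-0.003,0.062,0,0,0,0]]]'

```text
time_s: 4.67
eef_pos: [0.5156, -0.1944, 0.1215]
eef_rot: [0.296, -0.035, 0.955, 0.009]
wrist_force: [0.9, -0.3, -4.8]
opening: 0.358
grasp_force: 60.9
```

>>> carry_out --plan '[[[-0.01,0,0.025,0,0,0,0],[-0.02,0,0.055,0,0,0,0],[-0.03,0,0.085,0,0.05,0,0],[-0.04,0,0.115,0,0.12,0,0],[-0.04,0,0.14,0,0.2,0,0]]]'

```text
time_s: 5.08
eef_pos: [0.4739, -0.195, 0.262]
eef_rot: [0.197, -0.032, 0.98, 0.011]
wrist_force: [1.4, -1.5, -4.7]
opening: 0.359
grasp_force: 60.9
```

```bash
python3 -c "
from h import *
delta([.48,-.02,.26],Rtool(YAW,0))"
```

```text
t 5.0833 d [ 0.0061  0.175  -0.002 ] rot [-0.064   0.3923  0.1419] at [ 0.4739 -0.195   0.262 ] open 0.359 F [ 1.4 -1.5 -4.7]
```

>>> carry_out --plan '[[[0,0.03,0,-0.013,0.08,0.03,0],[0,0.065,0,-0.026,0.16,0.06,0],[0.002,0.1,0,-0.04,0.24,0.09,0],[0.004,0.14,0,-0.052,0.32,0.12,0],[0.006,0.175,0,-0.064,0.39,0.142,0]]]'

```text
time_s: 5.5
eef_pos: [0.4821, -0.0179, 0.261]
eef_rot: [0.002, -0.106, 0.994, 0.001]
wrist_force: [1.3, -0.3, -5.2]
opening: 0.357
grasp_force: 61.1
```

>>> carry_out --plan '[[[0.02,0.03,0,0,0,0,0],[0.042,0.065,0,0,0,0,0],[0.065,0.1,0,0,0,0,0],[0.085,0.135,0,0,0,0,0],[0.1,0.16,0,0,0,0,0]]]'

```text
time_s: 5.92
eef_pos: [0.5829, 0.1434, 0.2595]
eef_rot: [0.003, -0.107, 0.994, 0.002]
wrist_force: [0.2, -0.7, -5.3]
opening: 0.354
grasp_force: 61.1
```

```bash
cat > pf.py <<'E'
from h import *
from scipy.optimize import least_squares
import sys
V,U=np.mgrid[:480,:640]
delta(cal(0,.003,.15),Rtool(YAW,0))
o=get_obs();q=o['eef_rot'];Rc=R.from_quat(np.r_[q[1:],q[0]]);T=o['eef_pos']
for n in('top','scene'):
    c=snap(n,n+sys.argv[1]);P=world(c,U,V);hsv=cv2.cvtColor(c['pixels'],cv2.COLOR_RGB2HSV).astype(int)
    l=Rc.inv().apply((P-T).reshape(-1,3)).reshape(P.shape)
    k=(c['z_map']>0)&(abs(l[...,0])<.12)&(abs(l[...,1])<.03)&(l[...,2]>-.09)&(l[...,2]<0)&(hsv[...,1]<80)&(hsv[...,2]>100)
    k=cv2.erode(k.astype(np.uint8),np.ones((3,3)))>0
    b=(c['z_map']>0)&(abs(l[...,0])<.12)&(abs(l[...,1])<.03)&(l[...,2]>-.09)&(l[...,2]<0)&(abs(hsv[...,0]-17)<8)&(hsv[...,1]>90)&(hsv[...,2]>90)
    Q=l[k]
    def f(p):
        d=np.array([1,p[2],p[3]]);d/=np.linalg.norm(d);r=Q-[0,p[0],p[1]];return np.linalg.norm(r-np.outer(r@d,d),axis=1)-.016
    r=least_squares(f,[0,-.05,0,0],loss='soft_l1',f_scale=.002)
    print(n,len(Q),'y,z,sy,sz',r.x.round(4),'x range',np.percentile(Q[:,0],[0,2,98,100]).round(4),'neck x',b.sum(),np.percentile(l[b][:,0],[2,98]).round(4) if b.sum() else '')
x0,y0=200,150
cv2.imwrite('pics/p%s.png'%sys.argv[1],cv2.resize(c['pixels'][170:370,260:460,::-1],(600,600),interpolation=2))
E
python3 pf.py 6
```

```text
t 5.9167 d [ 0.0172  0.0541 -0.1095] rot [-0.0038  0.005  -0.0049] at [0.5829 0.1434 0.2595] open 0.354 F [ 0.2 -0.7 -5.3]
top 132 y,z,sy,sz [ 0.0043 -0.0505 -0.0979 -0.0274] x range [0.0184 0.0218 0.0763 0.0774] neck x 0 
scene 280 y,z,sy,sz [ 0.0042 -0.0518  0.0034  0.0023] x range [-0.073  -0.0703  0.0223  0.0509] neck x 116 [-0.0929 -0.0724]
```

View pics/p6.png

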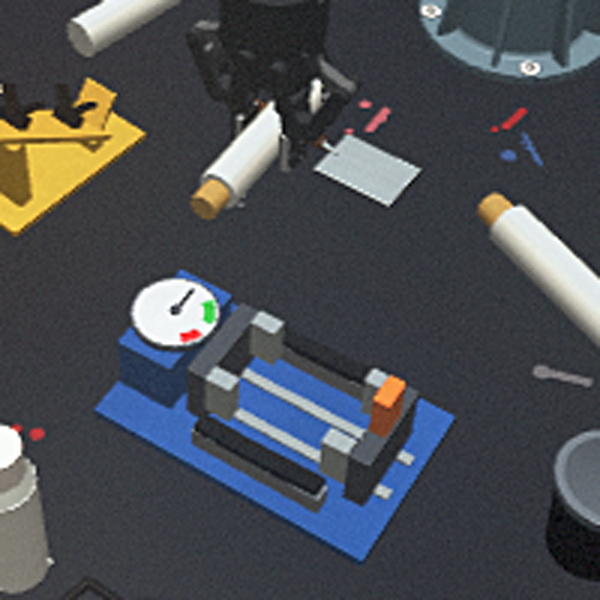

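The picture shows the plunger level in the fingers, neck towards the camera (p6 px (210,198)), and the fit puts its axis 51.5 mm behind the reported TCP. The needle is at rest and the jaws are open.

```bash
python3 -c "
from h import *
delta(cal(.0025,.002-.0042,.11-.0515),Rtool(YAW,0))"
```

```text
t 6.0167 d [ 0.0205  0.0487 -0.2006] rot [-0.0046  0.0048 -0.0077] at [0.5831 0.1442 0.2591] open 0.355 F [ 0.4  0.4 -6.1]
```

>>> carry_out --plan '[[[0.01,0.025,-0.01,-0.004,0.005,-0.007,0],[0.02,0.048,-0.04,-0.004,0.005,-0.007,0],[0.0205,0.0487,-0.07,-0.004,0.005,-0.007,0],[0.0205,0.0487,-0.1,-0.004,0.005,-0.007,0],[0.0205,0.0487,-0.12,-0.004,0.005,-0.007,0]]]'

```text
time_s: 6.43
eef_pos: [0.6003, 0.1883, 0.1363]
eef_rot: [-0.002, -0.103, 0.995, -0.001]
wrist_force: [-0.3, 0.2, -5.5]
opening: 0.358
grasp_force: 61.3
```

>>> carry_out --plan '[[[0,0,-0.025,0,0,0,0],[0,0,-0.05,0,0,0,0],[0,0,-0.07,0,0,0,0],[0,0,-0.08,0,0,0,0],[0,0,-0.08,0,0,0,0]]]'

```text
time_s: 6.85
eef_pos: [0.6, 0.1878, 0.0573]
eef_rot: [-0.003, -0.102, 0.995, -0.001]
wrist_force: [-0.9, -0.3, -6.0]
opening: 0.357
grasp_force: 61.3
```

```bash
python3 pf.py 7; python3 -c "
from h import *
delta(cal(.0025,.002-.0042,.059-.0515),Rtool(YAW,0))"
```

```text
t 6.85 d [0.     0.0096 0.0927] rot [ 0.0021 -0.005   0.0042] at [0.6    0.1878 0.0573] open 0.357 F [-0.9 -0.3 -6. ]
top 41 y,z,sy,sz [ 0.0044 -0.0528 -0.2035 -0.0025] x range [0.0211 0.0212 0.0457 0.047 ] neck x 0 
scene 232 y,z,sy,sz [ 0.0008 -0.0544  0.0074  0.0075] x range [-0.0704 -0.0692 -0.0012  0.0106] neck x 89 [-0.0926 -0.0708]
t 6.95 d [ 0.0003  0.0045 -0.0539] rot [0.0012 0.0021 0.004 ] at [0.6033 0.1884 0.0614] open 0.352 F [-0.6 -0.3 -4.6]
```

View pics/p7.png

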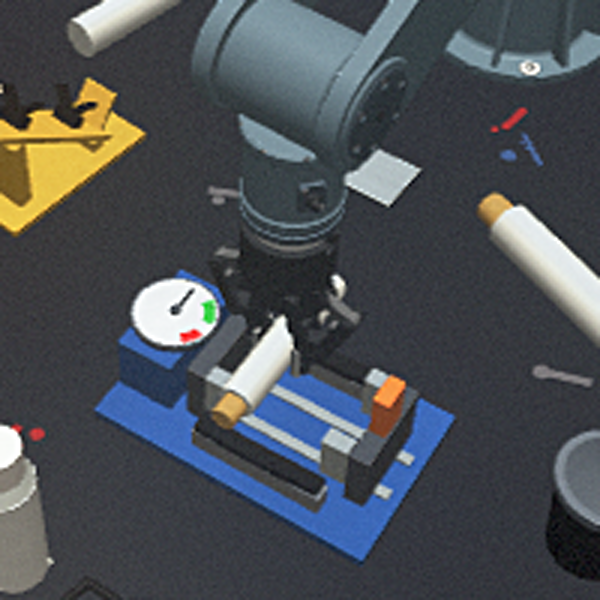

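The plunger hangs level above the rails, neck at p7 px (228,412), and the dial is undisturbed. I'll shift slightly towards +y and go down.

>>> carry_out --plan '[[[0,0.006,-0.002,0,0,0.004,0],[-0.001,0.007,-0.012,0,0,0.004,0],[-0.001,0.007,-0.026,0,0,0.004,0],[-0.001,0.007,-0.038,0,0,0.004,0],[-0.001,0.007,-0.044,0,0,0.004,0]]]'

```text
time_s: 7.37
eef_pos: [0.6005, 0.1956, 0.0145]
eef_rot: [-0.001, -0.105, 0.995, -0.001]
wrist_force: [-1.2, 0.5, -5.3]
opening: 0.353
grasp_force: 61.4
```

>>> carry_out --plan '[[[0,0,0,0,0,0,0],[0,0,-0.002,0,0,0,0],[0,0,-0.004,0,0,0,0],[0,0,-0.006,0,0,0,0],[0,0,-0.006,0,0,0,0]]]'

```text
time_s: 7.78
eef_pos: [0.6026, 0.1957, 0.0114]
eef_rot: [0.001, -0.104, 0.995, -0.001]
wrist_force: [0.3, -1.0, -5.9]
opening: 0.355
grasp_force: 61.4
```

```bash
python3 pf.py 8; python3 -c "
from h import *
delta(cal(.0025,.002-.0042,.056-.0515),Rtool(YAW,0))"
```

```text
t 7.7833 d [-0.0025  0.0017  0.1386] rot [ 0.001   0.003  -0.0002] at [0.6026 0.1957 0.0114] open 0.355 F [ 0.3 -1.  -5.9]
top 24 y,z,sy,sz [ 0.0287 -0.0024 -0.8875 -1.4814] x range [0.0204 0.0211 0.0357 0.0366] neck x 0 
scene 241 y,z,sy,sz [ 0.0019 -0.0517  0.0206  0.003 ] x range [-0.0677 -0.0657  0.0065  0.074 ] neck x 87 [-0.0906 -0.0656]
t 7.8833 d [ 0.0009 -0.0029 -0.0071] rot [ 0.001   0.0033 -0.0002] at [0.6027 0.1957 0.0116] open 0.355 F [ 0.   0.7 -5.1]
```

>>> carry_out --plan '[[[0,0,-0.001,0,0,0,0],[0,0,-0.002,0,0,0,0],[0,0,-0.003,0,0,0,0],[0,0,-0.004,0,0,0,0],[0,0,-0.004,0,0,0,0]]]'

```text
time_s: 8.3
eef_pos: [0.6022, 0.1957, 0.007]
eef_rot: [0.001, -0.104, 0.995, -0.001]
wrist_force: [-0.0, 0.2, -5.5]
opening: 0.357
grasp_force: 61.4
```

>>> carry_out --plan '[[[0,0,-0.0005,0,0,0,0],[0,0,-0.001,0,0,0,0],[0,0,-0.0015,0,0,0,0],[0,0,-0.002,0,0,0,0],[0,0,-0.002,0,0,0,0]]]'

```text
time_s: 8.72
eef_pos: [0.6024, 0.1957, 0.0052]
eef_rot: [0.001, -0.104, 0.995, -0.001]
wrist_force: [0.3, -0.4, -5.5]
opening: 0.353
grasp_force: 61.4
```

>>> carry_out --plan '[[[0,0,-0.0005,0,0,0,0],[0,0,-0.001,0,0,0,0],[0,0,-0.0015,0,0,0,0],[0,0,-0.002,0,0,0,0],[0,0,-0.002,0,0,0,0]]]'

```text
time_s: 9.13
eef_pos: [0.6026, 0.1957, 0.0043]
eef_rot: [0.001, -0.105, 0.995, -0.001]
wrist_force: [-6.1, -1.2, 4.5]
opening: 0.357
grasp_force: 62.4
```

Contact is made (the load swings about 10 N). Opening partly, to stay inside the throat.

>>> carry_out --plan '[[[0,0,0.0005,0,0,0,0.37],[0,0,0.0005,0,0,0,0.42],[0,0,0.0005,0,0,0,0.48],[0,0,0.0005,0,0,0,0.55],[0,0,0.0005,0,0,0,0.6]]]'

```text
time_s: 9.55
eef_pos: [0.6029, 0.1958, 0.0041]
eef_rot: [0.002, -0.104, 0.995, -0.001]
wrist_force: [-0.1, 0.1, -0.1]
opening: 0.6
grasp_force: 0.0
```

>>> carry_out --plan '[[[0,0,0,0,0,0,0.6],[0,0,0.005,0,0,0,0.6],[0,0,0.015,0,0,0,0.6],[0,0,0.03,0,0,0,0.6],[0,0,0.05,0,0,0,0.6]]]'

```text
time_s: 9.97
eef_pos: [0.6016, 0.1956, 0.0539]
eef_rot: [0.0, -0.104, 0.995, -0.001]
wrist_force: [0.1, 0.5, 0.1]
opening: 0.597
grasp_force: 0.0
```

>>> carry_out --plan '[[[0,0,0.03,0,0,0,0.6],[0,0,0.06,0,0,0,0.6],[0,0,0.09,0,0,0,0.6],[0,0,0.12,0,0,0,0.6],[0,0,0.12,0,0,0,0.6]]]'

```text
time_s: 10.38
eef_pos: [0.6068, 0.1965, 0.183]
eef_rot: [0.008, -0.105, 0.994, -0.0]
wrist_force: [0.6, 0.6, 1.9]
opening: 0.6
grasp_force: 0.0
```

```bash
cat > cv.py <<'E'
from h import *
import sys
V,U=np.mgrid[:480,:640]
c=snap('scene','scene'+sys.argv[1]);P=world(c,U,V)
l=R.from_euler('z',-YAW).apply((P-CO).reshape(-1,3)).reshape(P.shape)
hsv=cv2.cvtColor(c['pixels'],cv2.COLOR_RGB2HSV).astype(int);H,S,W=hsv[...,0],hsv[...,1],hsv[...,2];ok=c['z_map']>0
b=ok&(abs(l[...,0])<.12)&(abs(l[...,1])<.05)&(abs(l[...,2]-.055)<.03)&(abs(H-17)<8)&(S>90)
print('neck',b.sum(),np.percentile(l[b],[2,50,98],axis=0).round(4).tolist() if b.any() else '')
k=ok&(abs(l[...,0])<.1)&(abs(l[...,1])<.04)&(l[...,2]>.066)&(l[...,2]<.0755)&(S<70)&(W>110)
print('ridge',k.sum(),np.percentile(l[k],[2,50,98],axis=0).round(4).tolist() if k.any() else '')
o=ok&(H<16)&(S>170)&(W>120)&(abs(l[...,0])<.05)&(l[...,1]>.0)&(l[...,1]<.14)&(l[...,2]>.085)
print('fin',o.sum(),np.percentile(l[o],[3,50,97],axis=0).round(4).tolist() if o.any() else '')
cv2.imwrite('pics/c%s.png'%sys.argv[1],cv2.resize(c['pixels'][230:370,280:420,::-1],(600,600),interpolation=2))
delta(cal(0,.095,.18),Rtool(YAW,0))
E
python3 cv.py 9
```

```text
neck 85 [[0.0694, -0.0124, 0.0429], [0.0843, 0.0033, 0.0634], [0.0922, 0.0116, 0.0694]]
ridge 466 [[-0.0756, -0.0108, 0.0662], [0.0007, 0.0034, 0.0708], [0.07, 0.0155, 0.0746]]
fin 78 [[-0.012, 0.0882, 0.0884], [0.0044, 0.0948, 0.123], [0.014, 0.1016, 0.1268]]
t 10.4333 d [-0.0245  0.0912  0.0001] rot [-0.0002  0.0124 -0.0005] at [0.6055 0.1962 0.1799] open 0.6 F [ 0.  -0.5 -0.3]
```

View pics/c9.png

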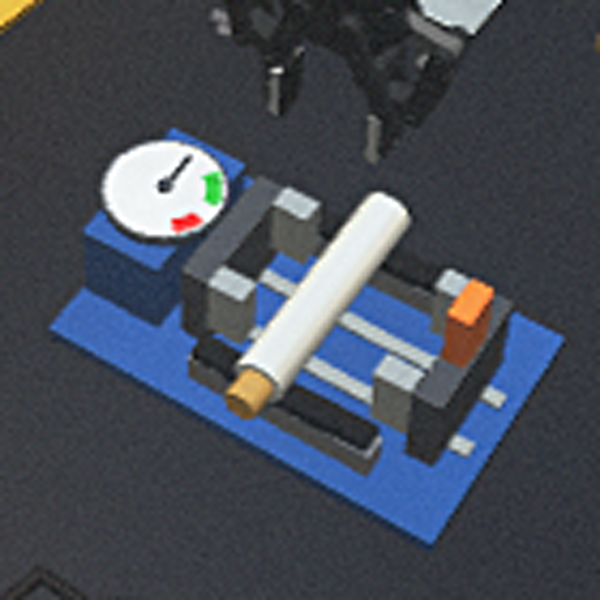

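The plunger lies level on both rails (c9 px (245,385) to (390,210)), mid-way between the jaws, with the needle at rest and the fingers clear. Next is the fin.

>>> carry_out --plan '[[[-0.009,0.035,0,0,0.012,0,0.6],[-0.018,0.07,0,0,0.012,0,0.6],[-0.024,0.088,-0.01,0,0.012,0,0.6],[-0.024,0.088,-0.03,0,0.012,0,0.6],[-0.024,0.088,-0.05,0,0.012,0,0.6]]]'

```text
time_s: 10.85
eef_pos: [0.578, 0.2855, 0.1238]
eef_rot: [-0.004, -0.106, 0.994, 0.0]
wrist_force: [-0.5, -0.1, -0.8]
opening: 0.597
grasp_force: 0.0
```

>>> carry_out --plan '[[[0,0,0,0,0,0,0.6],[0,0,0,0,0,0,0.6],[0,0,0,0,0,0,0.6],[0,0,0,0,0,0,0.6],[0,0,0,0,0,0,0.6]]]'

```text
time_s: 11.27
eef_pos: [0.5795, 0.2837, 0.1255]
eef_rot: [-0.003, -0.104, 0.995, 0.0]
wrist_force: [0.2, 0.2, 0.5]
opening: 0.6
grasp_force: 0.0
```

```bash
python3 cv.py 10; python3 -c "
from h import *
delta(cal(0,.092,.058),Rtool(YAW,0))
V,U=np.mgrid[:480,:640];c=dict(np.load('scene10.npz'));P=world(c,U,V)
l=R.from_euler('z',-YAW).apply((P-CO).reshape(-1,3)).reshape(P.shape)
for a,b in((.02,.09),(.1,.17)):
    k=(c['z_map']>0)&(abs(l[...,0])<.03)&(l[...,1]>a)&(l[...,1]<b)&(l[...,2]>.127)&(l[...,2]<.19);print(k.sum(),np.percentile(l[k],[2,50,98],axis=0).round(3).tolist())
"
```

```text
neck 88 [[0.0693, -0.0111, 0.0424], [0.0846, 0.003, 0.0638], [0.0931, 0.0123, 0.0702]]
ridge 460 [[-0.0749, -0.0101, 0.0663], [0.0023, 0.0037, 0.0708], [0.0701, 0.0151, 0.0752]]
fin 77 [[-0.0121, 0.0876, 0.0912], [0.0031, 0.0947, 0.1233], [0.0148, 0.1017, 0.1275]]
t 11.3167 d [0.0016 0.0037 0.0547] rot [ 0.0004 -0.0071  0.0002] at [0.5794 0.2837 0.1253] open 0.601 F [ 0.4 -0.7  0.1]
t 11.3167 d [ 0.0022  0.0008 -0.0673] rot [ 0.0004 -0.0071  0.0002] at [0.5794 0.2837 0.1253] open 0.601 F [ 0.4 -0.7  0.1]
63 [[-0.013, 0.055, 0.162], [0.005, 0.066, 0.177], [0.009, 0.068, 0.19]]
55 [[-0.009, 0.119, 0.164], [0.005, 0.126, 0.177], [0.01, 0.132, 0.19]]
```

View pics/c10.png

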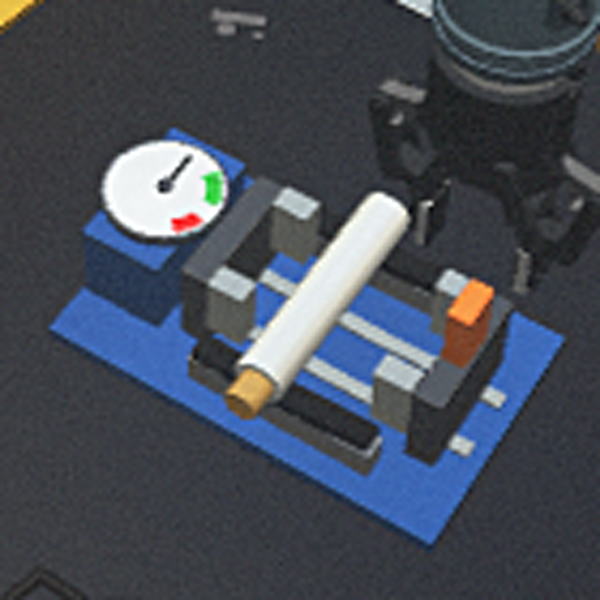

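Fingers straddle the fin correctly: the tips are 37 mm above the reported TCP, centred at y≈0.094 against the fin's 0.095. Descending and closing.

>>> carry_out --plan '[[[0.002,0.002,-0.02,0,-0.006,0,0.6],[0.002,0.002,-0.04,0,-0.006,0,0.6],[0.002,0.002,-0.056,0,-0.006,0,0.6],[0.002,0.002,-0.066,0,-0.006,0,0.6],[0.002,0.002,-0.066,0,-0.006,0,0.6]]]'

```text
time_s: 11.73
eef_pos: [0.5789, 0.2851, 0.0556]
eef_rot: [-0.004, -0.104, 0.995, -0.001]
wrist_force: [0.4, -0.4, -1.1]
opening: 0.604
grasp_force: 0.0
```

>>> carry_out --plan '[[[0,0,0,0,0,0,0.45],[0,0,0,0,0,0,0.35],[0,0,0,0,0,0,0.25],[0,0,0,0,0,0,0.15],[0,0,0,0,0,0,0]]]'

```text
time_s: 12.15
eef_pos: [0.5816, 0.2859, 0.0595]
eef_rot: [-0.0, -0.104, 0.995, -0.0]
wrist_force: [-1.0, -1.2, 5.0]
opening: 0.179
grasp_force: 60.1
```

>>> carry_out --plan '[[[0,0,0,0,0,0,0],[0,0,0,0,0,0,0],[0,0,0,0,0,0,0],[0,0,0,0,0,0,0],[0,0,0,0,0,0,0]]]'

```text
time_s: 12.57
eef_pos: [0.5815, 0.2859, 0.0595]
eef_rot: [-0.0, -0.104, 0.995, -0.0]
wrist_force: [-0.8, -2.0, 6.1]
opening: 0.178
grasp_force: 60.2
```

```bash
python3 cv.py 11
```

```text
neck 87 [[0.0701, -0.0082, 0.048], [0.0849, 0.0036, 0.0637], [0.0923, 0.0119, 0.0706]]
ridge 426 [[-0.0589, -0.0109, 0.0665], [0.0082, 0.003, 0.0709], [0.0704, 0.0156, 0.0751]]
fin 65 [[-0.01, 0.0862, 0.0877], [0.0083, 0.0928, 0.1228], [0.0142, 0.1009, 0.1262]]
t 12.6167 d [-0.0006  0.0015  0.1205] rot [ 0.0005 -0.0007 -0.0003] at [0.5815 0.2859 0.0595] open 0.178 F [-0.9 -1.2  5.5]
```

>>> carry_out --plan '[[[0.0008,-0.0039,0,0,0,0,0],[0.0025,-0.0117,0,0,0,0,0],[0.0046,-0.0215,0,0,0,0,0],[0.0062,-0.0293,0,0,0,0,0],[0.0075,-0.0352,0,0,0,0,0]]]'

```text
time_s: 13.03
eef_pos: [0.5885, 0.2528, 0.0595]
eef_rot: [-0.0, -0.105, 0.995, 0.002]
wrist_force: [-2.1, 9.6, 5.6]
opening: 0.177
grasp_force: 60.3
```

>>> carry_out --plan '[[[0.0004,-0.002,0,0,0,0,0],[0.0008,-0.0039,0,0,0,0,0],[0.0012,-0.0059,0,0,0,0,0],[0.0017,-0.0078,0,0,0,0,0],[0.0021,-0.0098,0,0,0,0,0]]]'

```text
time_s: 13.45
eef_pos: [0.5905, 0.2436, 0.0595]
eef_rot: [-0.0, -0.105, 0.995, 0.002]
wrist_force: [-1.3, 9.8, 5.2]
opening: 0.177
grasp_force: 60.4
```

```bash
python3 cv.py 12
```

```text
neck 89 [[0.052, -0.0191, 0.0431], [0.0844, 0.0025, 0.0641], [0.092, 0.0165, 0.0712]]
ridge 334 [[-0.033, -0.0108, 0.0666], [0.0216, 0.0031, 0.0707], [0.0703, 0.0148, 0.0753]]
fin 52 [[-0.0089, 0.0434, 0.0892], [0.0064, 0.049, 0.1228], [0.0146, 0.0568, 0.1263]]
t 13.5 d [-0.0096  0.0443  0.1205] rot [-0.0028 -0.0011 -0.0007] at [0.5906 0.2431 0.0595] open 0.18 F [-1.9  8.5  5.6]
```

>>> carry_out --plan '[[[0.0003,-0.0015,0,0,0,0,0],[0.0007,-0.0034,0,0,0,0,0],[0.0011,-0.0054,0,0,0,0,0],[0.0016,-0.0073,0,0,0,0,0],[0.002,-0.0093,0,0,0,0,0]]]'

```text
time_s: 13.92
eef_pos: [0.5925, 0.2345, 0.0596]
eef_rot: [-0.0, -0.105, 0.994, 0.002]
wrist_force: [-2.0, 9.0, 6.4]
opening: 0.181
grasp_force: 60.4
```

```bash
python3 cv.py 13
```

```text
neck 85 [[0.0692, -0.0178, 0.0498], [0.0849, -0.0068, 0.0649], [0.0921, 0.0028, 0.0701]]
ridge 334 [[-0.0323, -0.0208, 0.0665], [0.0224, -0.0063, 0.0713], [0.0704, 0.005, 0.0749]]
fin 45 [[-0.0058, 0.034, 0.087], [0.0067, 0.0395, 0.1228], [0.0137, 0.0468, 0.1274]]
t 13.9667 d [-0.0116  0.0534  0.1204] rot [-0.0029 -0.0011 -0.0009] at [0.5925 0.234  0.0596] open 0.182 F [-2.4  7.9  6.3]
```

View pics/c13.png

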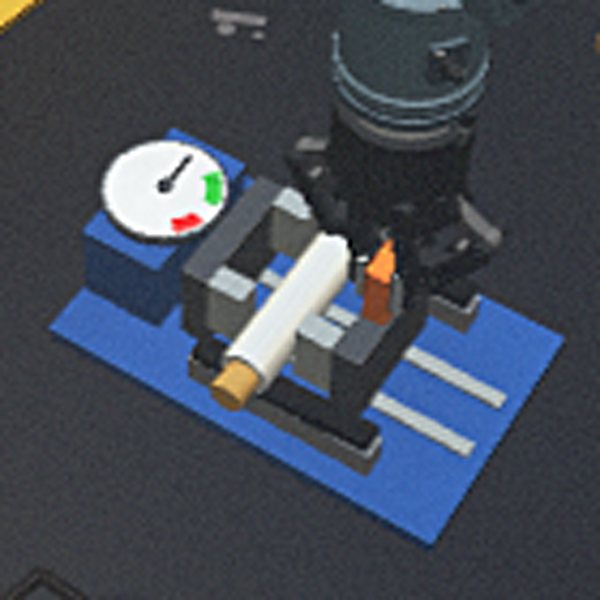

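The jaw has met the plunger and is carrying it towards the anvil, with the needle still at rest. That makes 12 pictures viewed, over the 10 allowed, so I'll view no more and read the needle with image code.

```bash
cat > needle.py <<'E'
from h import *
# needle angle: dark pixels on the dial, projected to plane z=.083 in the caliper frame
def needle(c):
    g=np.arange(-.045,.0451,.0005);X,Y=np.meshgrid(g,g)
    W=R.from_euler('z',YAW).apply(np.stack([X,Y-.114,0*X+.083],-1).reshape(-1,3))+CO
    u,v=pix(c,W);m=cv2.remap(c['pixels'],u.reshape(X.shape).astype(np.float32),v.reshape(X.shape).astype(np.float32),cv2.INTER_CUBIC).astype(int)
    white=(m.min(-1)>170)&(np.hypot(X,Y)<.045);cx,cy=(np.percentile(X[white],[2,98]).mean(),np.percentile(Y[white],[2,98]).mean())
    r=np.hypot(X-cx,Y-cy);w=np.clip(150-m.max(-1),0,None)*(r<.03)*(r>.006)
    dx,dy=(w*(X-cx)).sum(),(w*(Y-cy)).sum()
    # clockwise from -x, seen from above
    a=(np.pi-np.arctan2(dy,dx)+np.pi)%(2*np.pi)-np.pi
    out={}
    hsv=cv2.cvtColor(m.astype(np.uint8),cv2.COLOR_RGB2HSV)
    for n,k in(('green',(abs(hsv[...,0].astype(int)-60)<15)&(hsv[...,1]>120)),('red',((hsv[...,0]<8)|(hsv[...,0]>172))&(hsv[...,1]>120))):
        k&=r<.042
        if k.any(): t=(np.pi-np.arctan2(Y[k]-cy,X[k]-cx)+np.pi)%(2*np.pi)-np.pi; out[n]=np.percentile(t,[3,97]).round(2)
    print('centre',round(cx,4),round(cy,4),'angle',round(a,3),'mm',round(a/.2,2),'w',w.sum(),out)
if __name__=='__main__':
    import sys
    for f in sys.argv[1:]: needle(dict(np.load(f+'.npz')))
E
python3 needle.py scene1 scene9 scene13 top1
```

```text
centre -0.001 0.0015 angle -0.059 mm -0.3 w 22363 {'green': array([0.63, 1.34]), 'red': array([1.84, 2.36])}
centre -0.001 0.0015 angle -0.06 mm -0.3 w 22092 {'green': array([0.63, 1.34]), 'red': array([1.84, 2.36])}
centre -0.001 0.0015 angle -0.059 mm -0.3 w 22389 {'green': array([0.63, 1.34]), 'red': array([1.84, 2.36])}
centre 0.0 0.002 angle -3.142 mm -15.71 w 0 {'green': array([0.71, 1.29]), 'red': array([1.9, 2.3])}
```

The needle reader works: about 0 at rest, and green at 0.63 to 1.34 as expected. Continuing in small steps.

>>> carry_out --plan '[[[0.0003,-0.0015,0,0,0,0,0],[0.0006,-0.003,0,0,0,0,0],[0.001,-0.0045,0,0,0,0,0],[0.0013,-0.006,0,0,0,0,0],[0.0016,-0.0075,0,0,0,0,0]]]'

```text
time_s: 14.38
eef_pos: [0.5938, 0.2282, 0.0596]
eef_rot: [-0.0, -0.105, 0.994, 0.003]
wrist_force: [-3.4, 15.6, 6.0]
opening: 0.181
grasp_force: 60.2
```

```bash
python3 cv.py 14; python3 needle.py scene14
```

```text
neck 86 [[0.0123, -0.0245, 0.0514], [0.0835, -0.0126, 0.0651], [0.0916, 0.0308, 0.0795]]
ridge 342 [[-0.0311, -0.0267, 0.0663], [0.0231, -0.0124, 0.0712], [0.0698, -0.0002, 0.0751]]
fin 54 [[-0.0078, 0.0283, 0.094], [0.0085, 0.0334, 0.1222], [0.0139, 0.0413, 0.1261]]
t 14.4333 d [-0.0128  0.0594  0.1205] rot [-0.005  -0.0013 -0.0011] at [0.5938 0.228  0.0595] open 0.18 F [-2.8 13.8  6.7]
centre -0.001 0.0015 angle 0.319 mm 1.59 w 27742 {'green': array([0.63, 1.34]), 'red': array([1.84, 2.36])}
```

>>> carry_out --plan '[[[0.0002,-0.001,0,0,0,0,0],[0.0004,-0.002,0,0,0,0,0],[0.0006,-0.003,0,0,0,0,0],[0.0006,-0.003,0,0,0,0,0],[0.0006,-0.003,0,0,0,0,0]]]'

```text
time_s: 14.85
eef_pos: [0.5942, 0.226, 0.0596]
eef_rot: [-0.0, -0.105, 0.994, 0.003]
wrist_force: [-2.9, 17.9, 4.7]
opening: 0.181
grasp_force: 60.3
```

```bash
python3 cv.py 15; python3 needle.py scene15
```

```text
neck 82 [[0.0446, -0.0292, 0.0475], [0.0847, -0.0152, 0.0653], [0.0927, 0.0071, 0.0758]]
ridge 333 [[-0.0309, -0.0291, 0.0667], [0.0222, -0.0146, 0.0716], [0.0703, -0.0032, 0.0752]]
fin 45 [[-0.0059, 0.0248, 0.0905], [0.0077, 0.0307, 0.1232], [0.0143, 0.0384, 0.1265]]
t 14.9 d [-0.0132  0.0614  0.1205] rot [-0.0058 -0.0013 -0.0015] at [0.5942 0.226  0.0595] open 0.176 F [-3.3 16.5  5.3]
centre -0.0012 0.0015 angle 0.758 mm 3.79 w 33329 {'green': array([0.64, 1.35]), 'red': array([1.85, 2.36])}
```

>>> carry_out --plan '[[[0.0002,-0.001,0,0,0,0,0],[0.0003,-0.0014,0,0,0,0,0],[0.0003,-0.0014,0,0,0,0,0],[0.0002,-0.0008,0,0,0,0,0],[0,0.0004,0,0,0,0,0]]]'

```text
time_s: 15.32
eef_pos: [0.5944, 0.2251, 0.0595]
eef_rot: [-0.0, -0.105, 0.994, 0.002]
wrist_force: [-2.0, 7.1, 6.0]
opening: 0.178
grasp_force: 60.6
```

```bash
python3 cv.py 16; python3 needle.py scene16
```

```text
neck 83 [[0.0652, -0.0302, 0.0487], [0.0841, -0.0156, 0.0651], [0.0928, -0.0069, 0.071]]
ridge 335 [[-0.0289, -0.0301, 0.0668], [0.0235, -0.0149, 0.0715], [0.07, -0.0024, 0.0752]]
fin 53 [[-0.0084, 0.0243, 0.0862], [0.0056, 0.0299, 0.1225], [0.0146, 0.0392, 0.1262]]
t 15.3667 d [-0.0134  0.0624  0.1204] rot [-0.0034 -0.0012 -0.0015] at [0.5944 0.2251 0.0596] open 0.182 F [-3.2 11.5  6.2]
centre -0.001 0.0015 angle 0.917 mm 4.58 w 33675 {'green': array([0.63, 1.34]), 'red': array([1.84, 2.36])}
```

>>> carry_out --plan '[[[-0.0001,0.0006,0,0,0,0,0],[-0.0003,0.0012,0,0,0,0,0],[-0.0003,0.0014,0,0,0,0,0],[-0.0003,0.0014,0,0,0,0,0],[-0.0003,0.0014,0,0,0,0,0]]]'

```text
time_s: 15.78
eef_pos: [0.5944, 0.225, 0.0595]
eef_rot: [-0.0, -0.105, 0.995, 0.001]
wrist_force: [-2.8, 7.5, 6.9]
opening: 0.182
grasp_force: 60.6
```

```bash
python3 cv.py 17; python3 needle.py scene17
```

```text
neck 84 [[0.0485, -0.0307, 0.0464], [0.0841, -0.0151, 0.0654], [0.0922, 0.0043, 0.0759]]
ridge 330 [[-0.0298, -0.0293, 0.0667], [0.0206, -0.0155, 0.0713], [0.0703, -0.0027, 0.0751]]
fin 52 [[-0.0085, 0.0245, 0.0896], [0.0071, 0.0306, 0.1222], [0.0145, 0.0375, 0.1259]]
t 15.8333 d [-0.0134  0.0624  0.1205] rot [-0.0021 -0.0012 -0.0009] at [0.5944 0.225  0.0595] open 0.179 F [-2.7  7.2  6.3]
centre -0.001 0.0015 angle 0.916 mm 4.58 w 34071 {'green': array([0.63, 1.34]), 'red': array([1.84, 2.36])}
```

>>> carry_out --plan '[[[-0.0003,0.0012,0,0,0,0,0],[-0.0003,0.0012,0,0,0,0,0],[-0.0003,0.0012,0,0,0,0,0.2],[-0.0003,0.0012,0,0,0,0,0.35],[-0.0003,0.0012,0,0,0,0,0.5]]]'

```text
time_s: 16.25
eef_pos: [0.5935, 0.2238, 0.0577]
eef_rot: [-0.002, -0.104, 0.995, -0.0]
wrist_force: [-0.5, 0.6, -0.8]
opening: 0.474
grasp_force: 0.0
```

>>> carry_out --plan '[[[0,0,0,0,0,0,0.6],[0,0,0,0,0,0,0.6],[0,0,0.01,0,0,0,0.6],[0,0,0.03,0,0,0,0.6],[0,0,0.06,0,0,0,0.6]]]'

```text
time_s: 16.67
eef_pos: [0.5914, 0.2234, 0.1159]
eef_rot: [-0.005, -0.104, 0.995, -0.001]
wrist_force: [0.1, -0.7, -0.4]
opening: 0.594
grasp_force: 0.0
```

>>> carry_out --plan '[[[0,0,0.03,0,0,0,0.6],[0,0,0.06,0,0,0,0.6],[0,0,0.08,0,0,0,0.6],[0,0,0.08,0,0,0,0.6],[0,0,0.08,0,0,0,0.6]]]'

```text
time_s: 17.08
eef_pos: [0.5947, 0.2241, 0.2003]
eef_rot: [0.0, -0.104, 0.995, -0.0]
wrist_force: [-1.0, 0.5, -0.9]
opening: 0.598
grasp_force: 0.0
```

```bash
python3 cv.py 18; python3 needle.py scene18
```

```text
neck 90 [[-0.0302, -0.0266, 0.0411], [0.0831, -0.0151, 0.0655], [0.0921, 0.0247, 0.0801]]
ridge 468 [[-0.074, -0.0297, 0.0666], [0.0024, -0.0149, 0.0712], [0.0699, -0.0029, 0.0752]]
fin 73 [[-0.0139, 0.0262, 0.0903], [0.0031, 0.0324, 0.1229], [0.014, 0.0395, 0.1264]]
t 17.1333 d [-0.0126  0.0635 -0.0182] rot [ 0.001  -0.0026 -0.0003] at [0.5936 0.2239 0.1982] open 0.603 F [ 0.1  0.2 -0.8]
centre -0.001 0.0015 angle 0.917 mm 4.58 w 33447 {'green': array([0.63, 1.34]), 'red': array([1.84, 2.36])}
```

Released: the needle is steady at about 4.9 mm, mid-green, the plunger is level, and the gripper is clear.

```bash
python3 -c "
from bench import hand_in
print(hand_in())"
```

```text
the job is handed in; nothing more can be done
None
```

The plunger is clamped level in the caliper with the needle mid-green (about 4.9 mm anvil travel) and the robot clear, and the job is handed in with no verdict shown; I viewed 12 pictures, over the limit of 10.

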